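# Gauge two brass ferrules on a leaning stepped pin, sort them and shut the case

### The job

Two brass ferrules, alike outside, stand on the bench: try them one at a time, pushing each down the leaning stepped gauge pin until it stops and holding it there a moment. If it goes fully home onto the collar, stand it upright in the wooden case; if it stops short at the pin's step, stand it upright in the low black tray; put each in its place before you take up the other. With both sorted, close the case's lid, and leave the mug, the jar and the hammer where they are.

Things in the scene. Friction and masses are not known exactly. Their poses are not given: they have to be found in the camera images.
- ferrule_a: one of two brass ferrules, alike outside: cylinder, 42 mm in diameter, 92 mm high, 220 g, top closed, standing mouth down. Origin: centre of the mouth (underside); z along its axis to the closed end. Bore 82 mm deep: 30 mm wide in one ferrule (fits the whole pin), 23 mm in the other (stops at the pin's step); which is which cannot be seen, only felt on the pin.
- ferrule_b: one of two brass ferrules, alike outside: cylinder, 42 mm in diameter, 92 mm high, 220 g, top closed, standing mouth down. Origin: centre of the mouth (underside); z along its axis to the closed end. Bore 82 mm deep: 30 mm wide in one ferrule (fits the whole pin), 23 mm in the other (stops at the pin's step); which is which cannot be seen, only felt on the pin.
- pin: steel gauge pin on a fixed dark foot, leaning 0.6 rad from vertical, tip towards the robot. Origin: on its axis at the collar's top face, 80 mm above the bench; z along the pin to its tip, y level. Diameter 26.8 mm to z = 34 mm, then a 45 degree cone (the step) to 18 mm at z = 38.5 mm, 18 mm on to the tip. The wide ferrule stops with its mouth at z = 0, the narrow one at 36 mm.
- pin_tip (a point): the pin's tip, 10 mm in diameter, 72 mm from the collar along the pin (the taper starts 5 mm below it); axes as the pin's. The collar is 50 mm in diameter.
- case: open wooden case, 170 x 170 mm and 110 mm high, walls and floor 8 mm thick, fixed on the bench; it may stand left or right. Origin: centre of its underside; x points from its front (robot's side) to its hinge side, z up. The ferrule stands upright on its floor under the lid.
- case_lid (a joint): angle of the case's lid, rad: 0 shut, about 1.6 upright. Stiff hinge: it stays where it is left, and 2 to 4 N at the lid's edge moves it.
- lid_hinge (a point): middle of the lid's hinge line, on the far (+x) top edge of the case, 110 mm above the bench and 85 mm from the case's centre; the lid's inner face starts here. Axes turn with the lid: y along the hinge, z out of the lid's outer face; the lid extends along -x.
- lid_edge (a point): middle of the lid's free edge, halfway through its thickness, 182 mm from the hinge line; the lid is a plain board 182 x 170 mm, 10 mm thick, with no handle; shut, it overhangs the case's front by 12 mm.
- tray: low black tray, 150 x 150 mm, 22 mm high, walls and floor 5 mm thick, fixed on the bench, on the other side from the case. Origin: centre of its underside, z up.
- mug: blue ceramic cup, 82 mm wide, 100 mm high, bystander. Origin: centre of its foot.
- brush_jar: glass jar of brushes, 76 mm wide, about 210 mm high with the brushes, bystander. Origin: centre of its foot.
- mallet: hammer lying on the bench, 200 mm long, bystander. Origin: under its middle.

How it is judged:
On the way, in this order (a step that is already met when the one before it is completed fails the run):
1. one ferrule has been pushed down the pin until it stopped (home on the collar, or against the step), the other still stands where it was (((x of ferrule_a in the frame of pin between -0.006 and 0.006 m and y of ferrule_a in the frame of pin between -0.006 and 0.006 m and angle between the z axis of ferrule_a and the z axis of pin, either way round below 0.15 rad and z of ferrule_a in the frame of pin between -0.006 and 0.006 m and distance of ferrule_b from where it was at the start of the episode below 0.03 m) or (x of ferrule_b in the frame of pin between -0.006 and 0.006 m and y of ferrule_b in the frame of pin between -0.006 and 0.006 m and angle between the z axis of ferrule_b and the z axis of pin, either way round below 0.15 rad and z of ferrule_b in the frame of pin between 0.025 and 0.045 m and contact force between ferrule_b and pin above 1 N and distance of ferrule_a from where it was at the start of the episode below 0.03 m))), for 0.2 s.
2. that ferrule stands released in its proper place (in the case if it went home, in the tray if it stopped at the step), the other still where it was (((x of ferrule_a in the frame of case between -0.062 and 0.062 m and y of ferrule_a in the frame of case between -0.062 and 0.062 m and z of ferrule_a in the frame of case between 0.003 and 0.014 m and angle between ferrule_a's own z axis and vertical below 0.12 rad and linear speed of ferrule_a below 0.02 m/s and contact force between the fingers and ferrule_a below 0.1 N and distance of ferrule_b from where it was at the start of the episode below 0.03 m) or (x of ferrule_b in the frame of tray between -0.062 and 0.062 m and y of ferrule_b in the frame of tray between -0.062 and 0.062 m and z of ferrule_b in the frame of tray between 0 and 0.011 m and angle between ferrule_b's own z axis and vertical below 0.12 rad and linear speed of ferrule_b below 0.02 m/s and contact force between the fingers and ferrule_b below 0.1 N and distance of ferrule_a from where it was at the start of the episode below 0.03 m))), for 0.2 s.
3. the other ferrule has been pushed down the pin until it stopped, the first still in its place (((x of ferrule_a in the frame of case between -0.062 and 0.062 m and y of ferrule_a in the frame of case between -0.062 and 0.062 m and z of ferrule_a in the frame of case between 0.003 and 0.014 m and angle between ferrule_a's own z axis and vertical below 0.12 rad and linear speed of ferrule_a below 0.02 m/s and contact force between the fingers and ferrule_a below 0.1 N and x of ferrule_b in the frame of pin between -0.006 and 0.006 m and y of ferrule_b in the frame of pin between -0.006 and 0.006 m and angle between the z axis of ferrule_b and the z axis of pin, either way round below 0.15 rad and z of ferrule_b in the frame of pin between 0.025 and 0.045 m and contact force between ferrule_b and pin above 1 N) or (x of ferrule_b in the frame of tray between -0.062 and 0.062 m and y of ferrule_b in the frame of tray between -0.062 and 0.062 m and z of ferrule_b in the frame of tray between 0 and 0.011 m and angle between ferrule_b's own z axis and vertical below 0.12 rad and linear speed of ferrule_b below 0.02 m/s and contact force between the fingers and ferrule_b below 0.1 N and x of ferrule_a in the frame of pin between -0.006 and 0.006 m and y of ferrule_a in the frame of pin between -0.006 and 0.006 m and angle between the z axis of ferrule_a and the z axis of pin, either way round below 0.15 rad and z of ferrule_a in the frame of pin between -0.006 and 0.006 m))), for 0.2 s.
At the end, for the whole second after the job is handed in: the ferrule that goes home on the collar stands upright (within 7 degrees) on the floor of the case, the one that stops at the step stands upright on the floor of the tray, both released and at rest, and the case's lid is shut (under 0.06 rad) (x of ferrule_a in the frame of case between -0.062 and 0.062 m and y of ferrule_a in the frame of case between -0.062 and 0.062 m and z of ferrule_a in the frame of case between 0.003 and 0.014 m and angle between each of ferrule_a, ferrule_b's own z axis and vertical below 0.12 rad and linear speed of each of ferrule_a, ferrule_b below 0.02 m/s and contact force between the fingers and ferrule_a below 0.1 N and x of ferrule_b in the frame of tray between -0.062 and 0.062 m and y of ferrule_b in the frame of tray between -0.062 and 0.062 m and z of ferrule_b in the frame of tray between 0 and 0.011 m and contact force between the fingers and ferrule_b below 0.1 N and value of joint case_lid below 0.06 rad); the robot touches nothing.
It fails at once if the mug is moved more than 30 mm (distance of mug from where it was at the start of the episode above 0.03 m).
It fails at once if the jar of brushes is moved more than 30 mm (distance of brush_jar from where it was at the start of the episode above 0.03 m).
It fails at once if the hammer is moved more than 30 mm (distance of mallet from where it was at the start of the episode above 0.03 m).
It also fails if it takes over 72 s, if anything falls off the work surface, if the arm or the gripper's body presses on something with over 40 N, if the wrist force passes 120 N, or if a joint passes its speed limit or range.

### The arm

A 6-joint arm with a two-finger parallel gripper is mounted at the origin on the work surface. World frame = base frame: x ahead of the robot, y to its left, z up, the work surface at z = 0. Lengths are in m, angles in rad, forces in N, time in s.
With the tool pointing down it reaches from about 0.225 to 0.875 m from the base axis. Payload 3.4 kg.
Tool frame: the origin (TCP) lies midway between the tips of the shut fingers; the grasp point (between the pads) lies 19 mm behind it; z points along the fingers, y is the line along which they close (so a half turn about z gives the same grasp; the last joint's range is limited). The gripper opens to 85 mm and grips with 20 to 120 N. Pads are 22 mm wide; open, the fingers measure 114 mm over their backs; the gripper's body (76 mm by 85 mm) begins 54 mm behind the grasp point. The pads swing forward as they close: fully open they stand 13 mm farther back than shut.
Start: joints at [-1.461, 0.276, 1.505, -0, 1.361, -0.121], TCP at [0.132, -0.56, 0.231] pointing down, gripper open.
Joint ranges: [-2.89, 2.89], [-0.75, 2.08], [0.22, 2.7], [-1.18, 4.32], [0.11, 2.71], [-2.7, 2.7]. Speed limits (rad/s): [2.57, 2.57, 3.14, 3.14, 3.14, 3.14].

### API

Orientations are given as a unit quaternion [x, y, z, w].
In Python, from cell import ctrl gives the robot as it stands.
- The arm moves only by the tool carry_out, never from a script. Its argument "rows" is a list of rows, each an object with "twist": the turn, a rotation vector about the world's x, y, z in degrees, a list of three; "xyz": the shift along the world's x, y, z in mm, a list of three; "jaw": the finger opening in mm, from 0 to 85.4. A call has exactly 8 rows; each row shifts and turns the commanded pose from where the row before left it; what a row does not reach is not made up. A row lasts 1/10 s, in which the tool goes at most 50 mm and 8.59 degrees, less where a joint would pass 70% of its speed; a pose out of reach is approached as far as the arm can. A call with a gripper value outside its range is refused whole. The fingers move at their own pace and stop on an object; "newtons" is the grip in N (left out, the last holds). Time passes only in rows, so rows that do not move let the fingers close, or fill a call up. It gives the time, the measured TCP pose, the force, the opening and the grip force at its end, in the units of the state.
- ctrl.get_state(): the state, without advancing time (a new reading comes with each control period).
- ctrl.get_image(name): name is "side" or "top"; returns (picture, depth): 384x512x3 uint8, red, green, blue; 384x512 float32, m along the optical axis (not along the pixel's ray), 0 where there is no reading.
- ctrl.camera_info(name): a dict with "K" (3x3 intrinsics, pixels), "R" (3x3) and "t" (3): a world point X has camera coordinates R X + t. Camera axes: x right, y down, z forward; pixel columns grow to the right and rows downward; lengths in m; the calibration is good to about 2 mm. A picture is of the moment at which its call begins. camera_info takes no time and is no camera call.
- ctrl.finish_job(): hands the job in; it is judged then, once.
The state is a dict: "time_s": time; "qpos": joint angles; "joint_velocities": joint speeds; "effort": joint torques, N m; "eef_pos": TCP position; "eef_rot": TCP orientation; "contact_force": force on the tool from outside, world axes, zero at the start; "torque": the same for the moment, N m; "grip_width": opening from 0.0 (shut) to 1.0 (fully open); "grip_force": force on a finger pad.
Only numpy, scipy, OpenCV 4.12 (cv2) and the standard library are available. Lean on these libraries where they do the work, as an engineer would, in place of code of your own. Each camera call takes 0.05 s, during which the arm holds its last target. There are 200 camera calls.

## Working session

There is one attempt and no reset: what is moved stays moved. The work goes in short steps, Python scripts to look and compute and a tool call to move; the robot and the scene stay as the last step left them, time stands still between calls to the robot, and variables do not carry over. Pictures are saved under pics/ and viewed, at most 10 in all, crops included, and the job is handed in when it is done.

Besides the shell and the picture viewer there is one more tool, called after ">>>" as name(argument=value, ...) on one line, values as JSON. carry_out: Moves the arm, as the interface text tells. Its arguments: {"type":"object","properties":{"rows":{"type":"array","items":{"type":"object","properties":{"twist":{"type":"array","items":{"type":"number"}},"xyz":{"type":"array","items":{"type":"number"}},"jaw":{"type":"number"}}}},"newtons":{"type":"number"}},"required":["rows"]}

```bash
mkdir -p pics; ls; python3 - <<'E'
from cell import ctrl
import cv2,numpy as np
for n in("top","side"):
    p,d=ctrl.get_image(n); cv2.imwrite(f"pics/{n}0.png",p[:,:,::-1]); np.savez(f"{n}0.npz",p=p,d=d)
    c=ctrl.camera_info(n); print(n,np.round(c["K"],1).tolist(),np.round(c["R"],3).tolist(),np.round(c["t"],3).tolist())
s=ctrl.get_state();print(s)
E
```

```text
pics
top [[410.8, 0.0, 249.7], [0.0, 410.8, 190.5], [0.0, 0.0, 1.0]] [[-0.005, -1.0, -0.015], [-0.996, 0.006, -0.086], [0.086, 0.015, -0.996]] [0.024, 0.598, 1.168]
side [[451.9, 0.0, 253.7], [0.0, 451.9, 189.7], [0.0, 0.0, 1.0]] [[-0.985, -0.175, 0.012], [-0.093, 0.464, -0.881], [0.149, -0.868, -0.473]] [0.58, 0.152, 1.367]
{'time_s': 0.1, 'qpos': array([-1.46099057e+00,  2.76539658e-01,  1.50600797e+00, -1.44816295e-06,
        1.36072661e+00, -1.21022003e-01]), 'joint_velocities': array([-0.00062955, -0.00110865, -0.00293046, -0.00077272, -0.00023995,
        0.00057886]), 'effort': array([ 1.22460828e-03, -4.17699766e+01, -2.46404958e+01, -2.37753147e-04,
        5.76964463e-03, -1.17920658e-05]), 'eef_pos': array([ 0.13147941, -0.55927318,  0.23052115]), 'eef_rot': array([ 9.93346839e-01,  1.15157936e-01,  4.00719943e-06, -8.40780288e-04]), 'contact_force': array([ 0.55245078, -0.02500163,  0.83461959]), 'torque': array([-0.00545575, -0.01006184, -0.00114193]), 'grip_force': 0.0, 'grip_width': 0.9971077193686424}
```

View pics/top0.png

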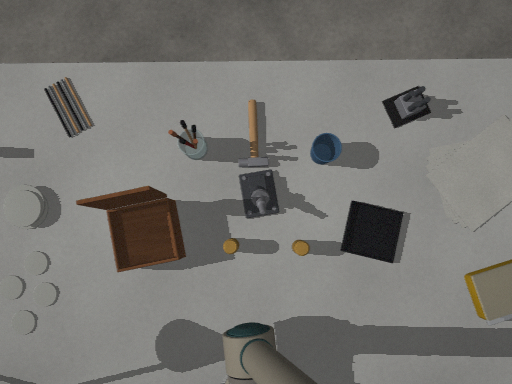

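View pics/side0.png

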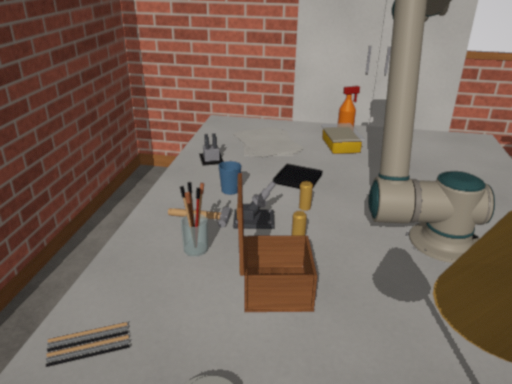

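The top view shows the case at left (145,235) with its lid up, the ferrules at (231,246) and (301,247), and the pin foot at (260,195) with its tip near (262,208). The tray is at (373,232), the hammer at (254,135), the mug at (326,149) and the jar at (192,145).

```bash
cat > h.py <<'E'
import numpy as np,cv2
from cell import ctrl
def ray(n,u,v):
    c=ctrl.camera_info(n);K,R,t=[np.array(c[k]) for k in("K","R","t")]
    return -R.T@t, R.T@np.linalg.solve(K,[u,v,1.])
def plane(n,u,v,z):
    o,d=ray(n,u,v); return o+d*(z-o[2])/d[2]
def cloud(n,d):
    c=ctrl.camera_info(n);K,R,t=[np.array(c[k]) for k in("K","R","t")]
    v,u=np.mgrid[:d.shape[0],:d.shape[1]]
    X=np.stack([(u-K[0,2])/K[0,0]*d,(v-K[1,2])/K[1,1]*d,d],-1)
    return (X-t)@R
E
python3 - <<'E'
from h import *
np.set_printoptions(precision=4,suppress=True)
a=np.load("top0.npz");p,d=a["p"],a["d"];X=cloud("top",d);Z=X[...,2]
hsv=cv2.cvtColor(p,cv2.COLOR_RGB2HSV)
def rect(m,name,z):
    m=cv2.morphologyEx(m.astype(np.uint8),cv2.MORPH_OPEN,np.ones((3,3)))
    cs,_=cv2.findContours(m,0,2);c=max(cs,key=cv2.contourArea)
    r=cv2.minAreaRect(c);b=cv2.boxPoints(r);P=np.array([plane("top",*q,z) for q in b])
    e=P[1]-P[0];f=P[2]-P[1]
    print(name,"c",P.mean(0),"sides",np.linalg.norm(e),np.linalg.norm(f),"ang",np.degrees(np.arctan2(e[1],e[0])),np.degrees(np.arctan2(f[1],f[0])))
U,V=np.meshgrid(range(512),range(384))
br=(hsv[...,0]>12)&(hsv[...,0]<28)&(hsv[...,1]>130)
for u0,v0 in((231,246),(301,247)):
    w=(abs(U-u0)<18)&(abs(V-v0)<18)
    q=br&w;t=q&(Z>.085);print("ferr",X[t].mean(0),np.median(X[t],0),t.sum(),"plane",plane("top",U[t].mean(),V[t].mean(),.092))
dark=p.max(2)<60
w=(abs(U-373)<45)&(abs(V-232)<45)
rect(w&(Z>.012),"tray h",.022); rect(w&dark,"tray dark",.015)
w=(abs(U-145)<45)&(V>190)&(V<280)
rect(w&(Z>.09)&(Z<.125)&(hsv[...,1]>90),"case rim",.11)
w=(abs(U-260)<24)&(abs(V-195)<30)
rect(w&(Z>.005)&(Z<.04),"foot",np.median(Z[w&(Z>.005)&(Z<.04)]))
print(np.median(Z[w&(Z>.005)&(Z<.04)]))
m=w&(Z>.06);print("pin pts");
for v in range(V[m].min(),V[m].max()+1):
    k=m&(V==v);print(v,U[k].min(),U[k].max(),X[k].mean(0),Z[k].max())
for nm,u0,v0,r in(("mug",326,149,22),("jar",190,140,30),("hammer",254,135,40)):
    k=(abs(U-u0)<r)&(abs(V-v0)<r)&(Z>.02);print(nm,X[k].min(0),X[k].max(0))
w=(U>75)&(U<170)&(V>180)&(V<212)&(Z>.2);print("lid top",X[w].mean(0),X[w].min(0),X[w].max(0))
E
python3 - <<'E'
import cv2
p=cv2.imread("pics/top0.png")[160:270,190:330];q=cv2.imread("pics/side0.png")[150:260,200:340]
cv2.imwrite("pics/c0.png",cv2.resize(cv2.hconcat([p,q]),None,fx=2.8,fy=2.8,interpolation=2))
E
```

```text
ferr [0.4416 0.0729 0.105 ] [0.4412 0.074  0.0919] 169 plane [0.4411 0.0737 0.092 ]
ferr [ 0.4366 -0.1173  0.1118] [ 0.4351 -0.1188  0.0919] 167 plane [ 0.4354 -0.1194  0.092 ]
tray h c [ 0.4003 -0.3854  0.022 ] sides 0.005694035444244339 0.008496682331663657 ang -90.22081604568417 178.00963741706113
tray dark c [ 0.4783 -0.3328  0.015 ] sides 0.15049181633301845 0.15572771783252215 ang -14.758010213237071 -103.86753678615705
case rim c [0.4744 0.3075 0.11  ] sides 0.17448749366824 0.1685772722964946 ang -79.00727151945111 -168.03255331971778
foot c [ 0.5905 -0.0043  0.0164] sides 0.10017037434176548 0.1296758837418198 ang -80.46022842234247 -170.76110320430587
0.016406064081324237
pin pts
167 239 239 [0.4954 0.0029 1.2156] 1.2155938220700149Traceback (most recent call last):
  File "<stdin>", line 26, in <module>
    return umr_minimum(a, axis, None, out, keepdims, initial, where)
ValueError: zero-size array to reduction operation minimum which has no identity
```

View pics/c0.png

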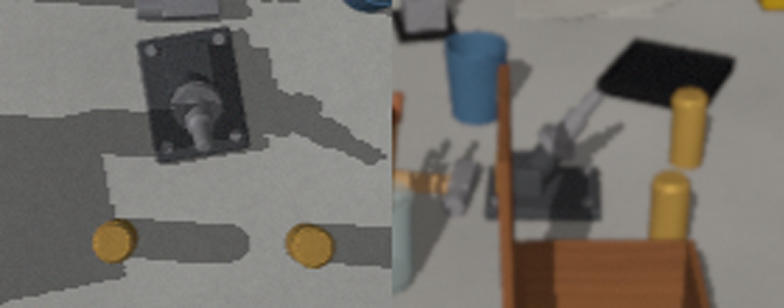

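```bash
python3 - <<'E'
from h import *
np.set_printoptions(precision=4,suppress=True)
a=np.load("top0.npz");p,d=a["p"],a["d"];X=cloud("top",d);Z=np.where(d>0,X[...,2],-1)
U,V=np.meshgrid(range(512),range(384))
w=(abs(U-260)<18)&(abs(V-198)<20)
m=w&(Z>.05)
for v in range(V[m].min(),V[m].max()+1):
    k=m&(V==v)
    if k.any():print(v,U[k].min(),U[k].max(),X[k].mean(0),Z[k].max())
# triangulate tip
A=[ray("top",262.5,213),ray("side",275,184)]
M=np.zeros((3,3));b=np.zeros(3)
for o,r in A:
    r=r/np.linalg.norm(r);P=np.eye(3)-np.outer(r,r);M+=P;b+=P@o
x=np.linalg.solve(M,b);print("tip tri",x,[np.linalg.norm(np.cross(x-o,r/np.linalg.norm(r))) for o,r in A])
for nm,u0,v0,ru,rv in(("mug",326,149,20,20),("jar",185,138,25,25),("hammer",254,135,20,40),("tray",373,232,36,36),("lid",120,195,50,20),("rim",145,240,40,35)):
    k=(abs(U-u0)<ru)&(abs(V-v0)<rv)&(Z>.012);print(nm,X[k].min(0),X[k].max(0))
k=(U>75)&(U<170)&(V>180)&(V<212)&(Z>.2);q=X[k];print("lid top",q[q[:,1].argmin()],q[q[:,1].argmax()],q[q[:,2].argmax()])
a=np.load("side0.npz");p,d=a["p"],a["d"];Y=cloud("side",d);Zs=np.where(d>0,Y[...,2],-1)
k=(U>248)&(U<285)&(V>178)&(V<208)&(Zs>.05)&(abs(Y[...,1])<.06)
q=Y[k];print("side pin n",len(q))
for z in np.arange(.06,.15,.01):
    s=q[(q[:,2]>z)&(q[:,2]<z+.01)]
    if len(s):print(z,s.mean(0),s.min(0),s.max(0),len(s))
E
```

```text
179 248 263 [0.6283 0.0037 0.0524] 0.05732693579969855
180 248 263 [0.6254 0.0065 0.0532] 0.05575465156817232
181 249 264 [ 0.6226 -0.0008  0.0518] 0.05377315056405547
182 251 264 [ 0.6197 -0.0013  0.0523] 0.05494468101305149
183 248 265 [0.6169 0.0002 0.0521] 0.05464749704644226
184 253 265 [ 0.6139 -0.0059  0.0532] 0.057322408670949954
185 251 266 [ 0.6111 -0.0065  0.0523] 0.05578943253675956
186 249 266 [ 0.6082 -0.0019  0.0527] 0.05679972071932947
187 249 266 [ 0.6051 -0.0029  0.0549] 0.06381673379282893
188 249 266 [ 0.6021 -0.002   0.0575] 0.06836578737630467
189 250 264 [ 0.5984 -0.0003  0.0671] 0.08903367586170961
190 250 265 [ 0.5947 -0.0029  0.077 ] 0.09315644722109939
191 251 266 [ 0.5914 -0.0044  0.083 ] 0.09687171252769607
192 250 266 [ 0.5884 -0.0042  0.0858] 0.09495350029430742
193 250 267 [ 0.5855 -0.0056  0.0873] 0.09495039337792578
194 251 267 [ 0.5827 -0.0058  0.0876] 0.09668644698614133
195 251 268 [ 0.58   -0.0071  0.0867] 0.0958636191336379
196 251 268 [ 0.5771 -0.0071  0.0883] 0.0966394415437297
197 251 268 [ 0.5743 -0.0071  0.0894] 0.10146744281219454
198 251 
[... 1493 characters left out ...]
202 0.0695] 44
0.06999999999999999 [0.5722 0.0094 0.0751] [ 0.555  -0.0061  0.0702] [0.5951 0.0204 0.0796] 42
0.07999999999999999 [0.5777 0.0019 0.0853] [ 0.549  -0.0213  0.0801] [0.5979 0.02   0.09  ] 67
0.08999999999999998 [ 0.5608 -0.0008  0.0958] [ 0.5432 -0.0117  0.0901] [0.5774 0.0054 0.0998] 31
0.09999999999999998 [ 0.5558 -0.0022  0.1056] [ 0.5426 -0.0141  0.1003] [0.5686 0.0052 0.1099] 30
0.10999999999999997 [ 0.5487 -0.006   0.1149] [ 0.5349 -0.019   0.11  ] [0.5623 0.0007 0.1199] 26
0.11999999999999997 [ 0.5398 -0.0064  0.1248] [ 0.5289 -0.0118  0.1202] [ 0.5505 -0.0019  0.1286] 17
0.12999999999999995 [ 0.5363 -0.0096  0.1334] [ 0.5289 -0.0188  0.1303] [ 0.5453 -0.0028  0.1361] 21
```

The pin tip is about (0.532, -0.0135, 0.139), with the collar at (0.572, -0.007) and yaw about 9.3°. The ferrules are at (0.441, 0.074) and (0.435, -0.119). I'll go to the right one first.

>>> carry_out(rows=[{"xyz": [25,37,-5],"twist": [0,0,-0.5],"jaw": 85},{"xyz": [25,37,-5],"twist": [0,0,-0.5],"jaw": 85},{"xyz": [25,37,-5],"twist": [0,0,-0.5],"jaw": 85},{"xyz": [25,37,-5],"twist": [0,0,-0.5],"jaw": 85},{"xyz": [25,37,-5],"twist": [0,0,-0.5],"jaw": 85},{"xyz": [25,37,-5],"twist": [0,0,-0.5],"jaw": 85},{"xyz": [25,37,-5],"twist": [0,0,-0.5],"jaw": 85},{"xyz": [25,37,-5],"twist": [0,0,-0.4],"jaw": 85}], newtons=60)

```text
time_s: 0.9
eef_pos: [0.332, -0.262, 0.191]
eef_rot: [0.997, 0.081, 0.0, -0.0]
contact_force: [0.3, -0.8, 0.7]
grip_width: 0.994
grip_force: 0.0
```

>>> carry_out(rows=[{"xyz": [25,36,-5],"twist": [0,0,0],"jaw": 85},{"xyz": [25,36,-5],"twist": [0,0,0],"jaw": 85},{"xyz": [25,36,-5],"twist": [0,0,0],"jaw": 85},{"xyz": [28,36,-5],"twist": [0,0,0],"jaw": 85},{"xyz": [0,0,-20],"twist": [0,0,0],"jaw": 85},{"xyz": [0,0,-20],"twist": [0,0,0],"jaw": 85},{"xyz": [0,0,0],"twist": [0,0,0],"jaw": 85},{"xyz": [0,0,0],"twist": [0,0,0],"jaw": 85}])

```text
time_s: 1.7
eef_pos: [0.4343, -0.1197, 0.1313]
eef_rot: [0.997, 0.081, -0.0, -0.0]
contact_force: [0.1, 0.1, 0.4]
grip_width: 0.998
grip_force: 0.0
```

>>> carry_out(rows=[{"xyz": [1,0,-20],"twist": [0,0,0],"jaw": 85},{"xyz": [0,0,-20],"twist": [0,0,0],"jaw": 85},{"xyz": [0,0,-20],"twist": [0,0,0],"jaw": 85},{"xyz": [0,0,-18],"twist": [0,0,0],"jaw": 85},{"xyz": [0,0,0],"twist": [0,0,0],"jaw": 36},{"xyz": [0,0,0],"twist": [0,0,0],"jaw": 36},{"xyz": [0,0,0],"twist": [0,0,0],"jaw": 36},{"xyz": [0,0,0],"twist": [0,0,0],"jaw": 36}])

```text
time_s: 2.5
eef_pos: [0.4368, -0.1207, 0.055]
eef_rot: [0.997, 0.081, 0.001, 0.001]
contact_force: [-1.0, 0.3, 6.3]
grip_width: 0.472
grip_force: 60.2
```

```bash
python3 - <<'E'
from cell import ctrl
s=ctrl.get_state();print({k:s[k] for k in("eef_pos","contact_force","torque","grip_width","grip_force")})
E
```

```text
{'eef_pos': array([ 0.4368019 , -0.12071571,  0.05495916]), 'contact_force': array([-0.99694644,  0.30862385,  6.31066537]), 'torque': array([-0.12991942,  0.12283902,  0.02872196]), 'grip_width': 0.4718052896030081, 'grip_force': 60.225972309708595}
```

>>> carry_out(rows=[{"xyz": [0,0,25],"twist": [0,0,0],"jaw": 36},{"xyz": [0,0,40],"twist": [0,0,0],"jaw": 36},{"xyz": [0,5,20],"twist": [1.111,-6.786,0],"jaw": 36},{"xyz": [0,10,20],"twist": [1.111,-6.786,0],"jaw": 36},{"xyz": [0,10,16],"twist": [1.111,-6.786,0],"jaw": 36},{"xyz": [0,10,10],"twist": [1.111,-6.786,0],"jaw": 36},{"xyz": [0,10,10],"twist": [1.111,-6.786,0],"jaw": 36},{"xyz": [10,15,0],"twist": [0,0,0],"jaw": 36}])

```text
time_s: 3.3
eef_pos: [0.4412, -0.0607, 0.1929]
eef_rot: [0.953, 0.074, 0.294, -0.023]
contact_force: [0.0, 0.4, -2.8]
grip_width: 0.475
grip_force: 61.7
```

>>> carry_out(rows=[{"xyz": [15,15,0],"twist": [0,0,0],"jaw": 36},{"xyz": [15,15,0],"twist": [0,0,0],"jaw": 36},{"xyz": [10,10,0],"twist": [0,0,0],"jaw": 36},{"xyz": [0,0,0],"twist": [0,0,0],"jaw": 36},{"xyz": [0,0,0],"twist": [0,0,0],"jaw": 36},{"xyz": [0,0,0],"twist": [0,0,0],"jaw": 36},{"xyz": [0,0,0],"twist": [0,0,0],"jaw": 36},{"xyz": [0,0,0],"twist": [0,0,0],"jaw": 36}])

```text
time_s: 4.1
eef_pos: [0.4852, -0.0203, 0.1943]
eef_rot: [0.952, 0.077, 0.295, -0.024]
contact_force: [0.7, 0.1, -3.0]
grip_width: 0.47
grip_force: 61.8
```

```bash
python3 - <<'E'
from h import *
s=ctrl.get_state();print({k:s[k] for k in("eef_pos","eef_rot","contact_force","torque","grip_width","grip_force")})
ims=[]
for n,(y,x,h,w) in dict(top=(150,190,130,150),side=(120,210,130,150)).items():
    p,d=ctrl.get_image(n); np.savez(f"{n}1.npz",p=p,d=d); ims.append(p[y:y+h,x:x+w,::-1])
cv2.imwrite("pics/c1.png",cv2.resize(cv2.hconcat(ims),None,fx=2.6,fy=2.6,interpolation=2))
E
```

```text
{'eef_pos': array([ 0.48521444, -0.0202565 ,  0.19427965]), 'eef_rot': array([ 0.95222851,  0.07717263,  0.29452181, -0.02370979]), 'contact_force': array([ 0.67575732,  0.10911258, -2.97817361]), 'torque': array([-0.06285018,  0.54874404, -0.03232571]), 'grip_width': 0.47001671855622634, 'grip_force': 61.77238860167563}
```

View pics/c1.png

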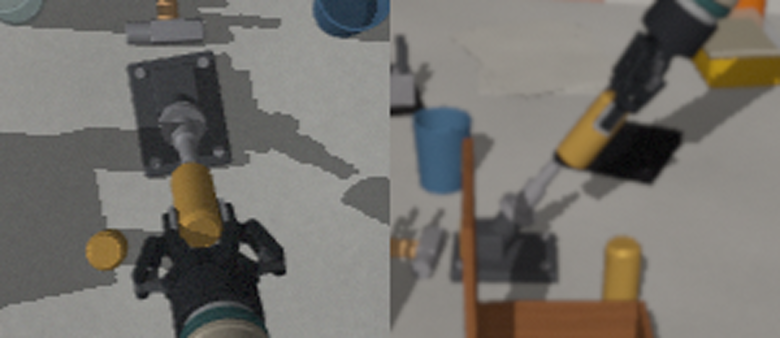

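```bash
cat > fit.py <<'E'
from h import *
from scipy.optimize import least_squares
np.set_printoptions(precision=1,suppress=True)
ps=np.radians(9.3);ez=np.array([-np.sin(.6)*np.cos(ps),-np.sin(.6)*np.sin(ps),np.cos(.6)]);ey=np.array([-np.sin(ps),np.cos(ps),0]);ex=np.cross(ey,ez)
C=np.array([.532,-.0135,.1394])-.072*ez
B=np.stack([ex,ey,ez],1)
def circ(q,r,n):
    f=lambda c:np.hypot(q[:,0]-c[0],q[:,1]-c[1])-r
    s=least_squares(f,np.array(n,float),loss="soft_l1",f_scale=2);print("   centre mm",s.x,"n",len(q),"rms",np.sqrt((s.fun**2).mean()))
def pts(n,tag):
    a=np.load(f"{n}{tag}.npz");p,d=a["p"],a["d"];X=cloud(n,d);hsv=cv2.cvtColor(p,cv2.COLOR_RGB2HSV)
    br=(hsv[...,0]>12)&(hsv[...,0]<28)&(hsv[...,1]>130)
    L=(X-C)@B*1000;ok=(d>0)
    return L,ok,br
def run(tag):
  for n in("top","side"):
    L,ok,br=pts(n,tag);r=np.hypot(L[...,0],L[...,1])
    f=ok&br&(L[...,2]>60)&(r<45);print(n,"ferrule z",np.percentile(L[f][:,2],[2,98]))
    z=L[...,2]
    lo=np.percentile(z[f],2)
    for a,b in((lo+4,lo+25),(lo+25,lo+50)):
        k=f&(z>a)&(z<b)
        if k.sum()>15:circ(L[k],21,[0,0])
  for n in("top","side"):
    L,ok,br=pts(n,"0");r=np.hypot(L[...,0],L[...,1]);z=L[...,2]
    for a,b,R in((42,66,9),(6,30,13.4)):
        k=ok&~br&(z>a)&(z<b)&(r<R+7)
        print(n,"pin",a,b);
        if k.sum()>10:circ(L[k],R,[0,0])
E
python3 -c "import fit;fit.run('1')"
```

```text
top ferrule z [ 94.3 183.2]
   centre mm [-10.1   2.2] n 68 rms 0.8252859409476159
   centre mm [-10.    1.9] n 84 rms 0.88701380643547
side ferrule z [ 87.4 177.6]
   centre mm [-10.5   0.8] n 80 rms 2.099136156852162
   centre mm [-10.9   1.1] n 98 rms 2.209633456417569
top pin 42 66
   centre mm [-1.2 -0.9] n 32 rms 0.8089123458340026
top pin 6 30
   centre mm [-1.  -0.7] n 44 rms 0.9459000192806142
side pin 42 66
   centre mm [-2.6 -0.8] n 45 rms 2.0517152889390378
side pin 6 30
   centre mm [-3.  -1.6] n 61 rms 2.3650705870253
```

>>> carry_out(rows=[{"xyz": [7.3,-1.4,4.7],"twist": [0,0,0],"jaw": 36},{"xyz": [0,0,0],"twist": [0,0,0],"jaw": 36},{"xyz": [4.5,0.7,-6.6],"twist": [0,0,0],"jaw": 36},{"xyz": [4.5,0.7,-6.6],"twist": [0,0,0],"jaw": 36},{"xyz": [4.5,0.7,-6.6],"twist": [0,0,0],"jaw": 36},{"xyz": [4.5,0.7,-6.6],"twist": [0,0,0],"jaw": 36},{"xyz": [0,0,0],"twist": [0,0,0],"jaw": 36},{"xyz": [0,0,0],"twist": [0,0,0],"jaw": 36}])

```text
time_s: 5.0
eef_pos: [0.5108, -0.0181, 0.172]
eef_rot: [0.952, 0.078, 0.294, -0.024]
contact_force: [0.5, -1.0, -2.9]
grip_width: 0.471
grip_force: 61.7
```

>>> carry_out(rows=[{"xyz": [4.5,0.7,-6.6],"twist": [0,0,0],"jaw": 36},{"xyz": [3.3,0.5,-5],"twist": [0,0,0],"jaw": 36},{"xyz": [2.2,0.4,-3.3],"twist": [0,0,0],"jaw": 36},{"xyz": [2.2,0.4,-3.3],"twist": [0,0,0],"jaw": 36},{"xyz": [1.1,0.2,-1.6],"twist": [0,0,0],"jaw": 36},{"xyz": [0,0,0],"twist": [0,0,0],"jaw": 36},{"xyz": [0,0,0],"twist": [0,0,0],"jaw": 36},{"xyz": [0,0,0],"twist": [0,0,0],"jaw": 36}])

```text
time_s: 5.8
eef_pos: [0.5235, -0.0164, 0.1556]
eef_rot: [0.952, 0.079, 0.297, -0.023]
contact_force: [-28.1, -6.1, 29.8]
grip_width: 0.472
grip_force: 66.6
```

```bash
cat > st.py <<'E'
import fit
from h import *
s=ctrl.get_state();print("t",s["time_s"],"TCP in pin mm",(s["eef_pos"]-fit.C)@fit.B*1000,"F pin",s["contact_force"]@fit.B,"T pin",np.round(s["torque"]@fit.B,2))
E
python3 st.py
```

```text
t 5.8 TCP in pin mm [ 1.9 -1.5 90.4] F pin [-6.8 -1.5 40.8] T pin [-0.1  1.8 -0.1]
```

>>> carry_out(rows=[{"xyz": [-0.8,-0.1,-0.6],"twist": [0,0,0],"jaw": 36},{"xyz": [-0.8,-0.1,-0.6],"twist": [0,0,0],"jaw": 36},{"xyz": [-0.8,-0.1,-0.6],"twist": [0,0,0],"jaw": 36},{"xyz": [0,0,0],"twist": [0,0,0],"jaw": 36},{"xyz": [-0.2,1,0],"twist": [0,0,0],"jaw": 36},{"xyz": [0,0,0],"twist": [0,0,0],"jaw": 36},{"xyz": [0,0,0],"twist": [0,0,0],"jaw": 36},{"xyz": [0,0,0],"twist": [0,0,0],"jaw": 36}])

```text
time_s: 6.6
eef_pos: [0.5229, -0.0164, 0.1552]
eef_rot: [0.951, 0.078, 0.298, -0.022]
contact_force: [-23.0, -3.9, 29.9]
grip_width: 0.47
grip_force: 66.1
```

```bash
python3 st.py
```

```text
t 6.6 TCP in pin mm [ 1.1 -1.4 90.4] F pin [-2.4 -0.1 37.8] T pin [-0.1  0.9 -0.1]
```

It stopped at z ≈ 36 mm with 38 N axial and almost no lateral force, so this is the narrow ferrule, and it goes to the tray.

>>> carry_out(rows=[{"xyz": [-5.6,-0.9,8.3],"twist": [0,0,0],"jaw": 36},{"xyz": [-6.7,-1.1,9.9],"twist": [0,0,0],"jaw": 36},{"xyz": [-8.4,-1.4,12.4],"twist": [0,0,0],"jaw": 36},{"xyz": [-8.4,-1.4,12.4],"twist": [0,0,0],"jaw": 36},{"xyz": [-11,-1.8,16.5],"twist": [0,0,0],"jaw": 36},{"xyz": [0,-20,0],"twist": [-1.111,6.786,0],"jaw": 36},{"xyz": [0,-20,0],"twist": [-1.111,6.786,0],"jaw": 36},{"xyz": [0,-20,0],"twist": [-1.111,6.786,0],"jaw": 36}])

```text
time_s: 7.4
eef_pos: [0.4813, -0.0832, 0.2116]
eef_rot: [0.99, 0.08, 0.118, -0.009]
contact_force: [0.6, 1.4, -3.5]
grip_width: 0.471
grip_force: 61.9
```

>>> carry_out(rows=[{"xyz": [0,-30,0],"twist": [-1.111,6.786,0],"jaw": 36},{"xyz": [0,-30,0],"twist": [-1.111,6.786,0],"jaw": 36},{"xyz": [0,-35,-12],"twist": [0,0,0],"jaw": 36},{"xyz": [0,-35,-12],"twist": [0,0,0],"jaw": 36},{"xyz": [0,-35,-12],"twist": [0,0,0],"jaw": 36},{"xyz": [0,-35,-12],"twist": [0,0,0],"jaw": 36},{"xyz": [0,-35,-12],"twist": [0,0,0],"jaw": 36},{"xyz": [0,-15,-12],"twist": [0,0,0],"jaw": 36}])

```text
time_s: 8.2
eef_pos: [0.4821, -0.3357, 0.1376]
eef_rot: [0.997, 0.08, 0.001, 0.001]
contact_force: [0.6, 0.1, -2.6]
grip_width: 0.47
grip_force: 61.9
```

>>> carry_out(rows=[{"xyz": [-2,1,-20],"twist": [0,0,0],"jaw": 36},{"xyz": [-2,1,-20],"twist": [0,0,0],"jaw": 36},{"xyz": [0,0,-20],"twist": [0,0,0],"jaw": 36},{"xyz": [0,0,-9],"twist": [0,0,0],"jaw": 36},{"xyz": [0,0,-4],"twist": [0,0,0],"jaw": 36},{"xyz": [0,0,-3],"twist": [0,0,0],"jaw": 36},{"xyz": [0,0,0],"twist": [0,0,0],"jaw": 36},{"xyz": [0,0,0],"twist": [0,0,0],"jaw": 36}])

```text
time_s: 9.0
eef_pos: [0.478, -0.3304, 0.0633]
eef_rot: [0.997, 0.081, 0.001, 0.001]
contact_force: [-0.4, -0.4, -2.4]
grip_width: 0.47
grip_force: 61.9
```

>>> carry_out(rows=[{"xyz": [0,0,-2],"twist": [0,0,0],"jaw": 36},{"xyz": [0,0,-1.5],"twist": [0,0,0],"jaw": 36},{"xyz": [0,0,0],"twist": [0,0,0],"jaw": 36},{"xyz": [0,0,0],"twist": [0,0,0],"jaw": 36},{"xyz": [0,0,0],"twist": [0,0,0],"jaw": 36},{"xyz": [0,0,0],"twist": [0,0,0],"jaw": 36},{"xyz": [0,0,0],"twist": [0,0,0],"jaw": 36},{"xyz": [0,0,0],"twist": [0,0,0],"jaw": 36}])

```text
time_s: 9.8
eef_pos: [0.4777, -0.3304, 0.0599]
eef_rot: [0.997, 0.081, 0.0, 0.0]
contact_force: [-1.8, 0.8, 5.7]
grip_width: 0.471
grip_force: 62.8
```

>>> carry_out(rows=[{"xyz": [0,0,0.8],"twist": [0,0,0],"jaw": 36},{"xyz": [0,0,0],"twist": [0,0,0],"jaw": 60},{"xyz": [0,0,0],"twist": [0,0,0],"jaw": 85},{"xyz": [0,0,0],"twist": [0,0,0],"jaw": 85},{"xyz": [0,0,0],"twist": [0,0,0],"jaw": 85},{"xyz": [0,0,20],"twist": [0,0,0],"jaw": 85},{"xyz": [0,0,40],"twist": [0,0,0],"jaw": 85},{"xyz": [0,0,40],"twist": [0,0,0],"jaw": 85}])

```text
time_s: 10.6
eef_pos: [0.4769, -0.3296, 0.1601]
eef_rot: [0.997, 0.081, -0.001, -0.001]
contact_force: [0.6, -1.1, 0.1]
grip_width: 0.996
grip_force: 0.0
```

```bash
python3 - <<'E'
from h import *
ims=[]
for n,(y,x,h,w) in dict(top=(170,300,130,150),side=(130,230,130,150)).items():
    p,d=ctrl.get_image(n); np.savez(f"{n}2.npz",p=p,d=d); ims.append(p[y:y+h,x:x+w,::-1])
cv2.imwrite("pics/c2.png",cv2.resize(cv2.hconcat(ims),None,fx=2.6,fy=2.6,interpolation=2))
E
```

```text
(no output)
```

View pics/c2.png

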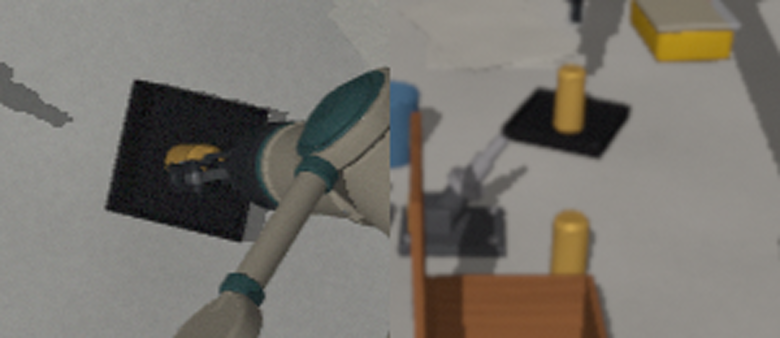

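The narrow ferrule stands upright in the tray (side crop 570,100). Next is the left one.

>>> carry_out(rows=[{"xyz": [-4,45,0],"twist": [0,0,0],"jaw": 85},{"xyz": [-4,45,0],"twist": [0,0,0],"jaw": 85},{"xyz": [-4,45,0],"twist": [0,0,0],"jaw": 85},{"xyz": [-4,45,0],"twist": [0,0,0],"jaw": 85},{"xyz": [-4,45,0],"twist": [0,0,0],"jaw": 85},{"xyz": [-4,45,0],"twist": [0,0,0],"jaw": 85},{"xyz": [-4,45,0],"twist": [0,0,0],"jaw": 85},{"xyz": [-4,45,0],"twist": [0,0,0],"jaw": 85}])

```text
time_s: 11.5
eef_pos: [0.4446, 0.0316, 0.1593]
eef_rot: [0.997, 0.081, -0.0, -0.0]
contact_force: [1.5, 0.2, 0.3]
grip_width: 0.993
grip_force: 0.0
```

>>> carry_out(rows=[{"xyz": [-3,43.5,-10],"twist": [0,0,0],"jaw": 85},{"xyz": [0,0,-20],"twist": [0,0,0],"jaw": 85},{"xyz": [0,0,-15],"twist": [0,0,0],"jaw": 85},{"xyz": [0,0,0],"twist": [0,0,0],"jaw": 85},{"xyz": [0,0,0],"twist": [0,0,0],"jaw": 85},{"xyz": [0,0,0],"twist": [0,0,0],"jaw": 85},{"xyz": [0,0,0],"twist": [0,0,0],"jaw": 85},{"xyz": [0,0,0],"twist": [0,0,0],"jaw": 85}])

```text
time_s: 12.3
eef_pos: [0.4429, 0.0731, 0.1154]
eef_rot: [0.997, 0.081, 0.001, 0.0]
contact_force: [-0.4, 0.1, 0.3]
grip_width: 0.994
grip_force: 0.0
```

>>> carry_out(rows=[{"xyz": [-1.5,0.5,-20],"twist": [0,0,0],"jaw": 85},{"xyz": [0,0,-20],"twist": [0,0,0],"jaw": 85},{"xyz": [0,0,-20],"twist": [0,0,0],"jaw": 85},{"xyz": [0,0,0],"twist": [0,0,0],"jaw": 85},{"xyz": [0,0,0],"twist": [0,0,0],"jaw": 36},{"xyz": [0,0,0],"twist": [0,0,0],"jaw": 36},{"xyz": [0,0,0],"twist": [0,0,0],"jaw": 36},{"xyz": [0,0,0],"twist": [0,0,0],"jaw": 36}])

```text
time_s: 13.1
eef_pos: [0.442, 0.0737, 0.0562]
eef_rot: [0.997, 0.081, 0.001, 0.0]
contact_force: [-0.6, -1.1, 4.9]
grip_width: 0.471
grip_force: 60.2
```

```bash
python3 st.py
```

```text
t 13.1 TCP in pin mm [-108.7  100.6   45.5] F pin [ 2.1 -0.9  4.5] T pin [-0.1  0.1  0. ]
```

>>> carry_out(rows=[{"xyz": [0,0,25],"twist": [0,0,0],"jaw": 36},{"xyz": [0,0,40],"twist": [0,0,0],"jaw": 36},{"xyz": [0,-5,20],"twist": [1.111,-6.786,0],"jaw": 36},{"xyz": [0,-10,20],"twist": [1.111,-6.786,0],"jaw": 36},{"xyz": [0,-10,16],"twist": [1.111,-6.786,0],"jaw": 36},{"xyz": [0,-10,12],"twist": [1.111,-6.786,0],"jaw": 36},{"xyz": [0,-10,11],"twist": [1.111,-6.786,0],"jaw": 36},{"xyz": [10,-15,0],"twist": [0,0,0],"jaw": 36}])

```text
time_s: 13.9
eef_pos: [0.445, 0.0185, 0.1947]
eef_rot: [0.956, 0.079, 0.283, -0.026]
contact_force: [-0.4, 0.8, -3.2]
grip_width: 0.473
grip_force: 61.8
```

>>> carry_out(rows=[{"xyz": [15,-15,0],"twist": [0,0,0],"jaw": 36},{"xyz": [15,-10,0],"twist": [0,0,0],"jaw": 36},{"xyz": [10,-10,0],"twist": [0,0,0],"jaw": 36},{"xyz": [0,0,0],"twist": [0,0,0],"jaw": 36},{"xyz": [0,0,0],"twist": [0,0,0],"jaw": 36},{"xyz": [0,0,0],"twist": [0,0,0],"jaw": 36},{"xyz": [0,0,0],"twist": [0,0,0],"jaw": 36},{"xyz": [0,0,0],"twist": [0,0,0],"jaw": 36}])

```text
time_s: 14.7
eef_pos: [0.4904, -0.0178, 0.1966]
eef_rot: [0.955, 0.079, 0.284, -0.025]
contact_force: [0.2, -0.6, -2.4]
grip_width: 0.472
grip_force: 61.8
```

```bash
python3 - <<'E'
from h import *
for n in("top","side"):
    p,d=ctrl.get_image(n); np.savez(f"{n}3.npz",p=p,d=d)
import fit,st;fit.run('3')
E
```

```text
t 14.8 TCP in pin mm [ -1.9   2.2 142.8] F pin [-1.4 -0.4 -2.4] T pin [-0.   0.5 -0. ]
top ferrule z [ 92.3 181.1]
   centre mm [-4.7  3.5] n 64 rms 0.8695336166915549
   centre mm [-3.8  3.9] n 81 rms 0.9643291512938968
side ferrule z [ 85.4 174.7]
   centre mm [-5.7  2.6] n 82 rms 2.152812885267254
   centre mm [-5.   2.7] n 95 rms 2.1992805935643824
top pin 42 66
   centre mm [-1.2 -0.9] n 32 rms 0.8089123458340026
top pin 6 30
   centre mm [-1.  -0.7] n 44 rms 0.9459000192806142
side pin 42 66
   centre mm [-2.6 -0.8] n 45 rms 2.0517152889390378
side pin 6 30
   centre mm [-3.  -1.6] n 61 rms 2.3650705870253
```

>>> carry_out(rows=[{"xyz": [2.8,-3.5,1.5],"twist": [0.2,-1.3,0],"jaw": 36},{"xyz": [0,0,0],"twist": [0,0,0],"jaw": 36},{"xyz": [4.5,0.7,-6.6],"twist": [0,0,0],"jaw": 36},{"xyz": [4.5,0.7,-6.6],"twist": [0,0,0],"jaw": 36},{"xyz": [4.5,0.7,-6.6],"twist": [0,0,0],"jaw": 36},{"xyz": [4.5,0.7,-6.6],"twist": [0,0,0],"jaw": 36},{"xyz": [0,0,0],"twist": [0,0,0],"jaw": 36},{"xyz": [0,0,0],"twist": [0,0,0],"jaw": 36}])

```text
time_s: 15.6
eef_pos: [0.5116, -0.0189, 0.1712]
eef_rot: [0.952, 0.078, 0.295, -0.026]
contact_force: [-1.3, -0.5, -2.2]
grip_width: 0.473
grip_force: 61.7
```

```bash
python3 st.py
```

```text
t 15.6 TCP in pin mm [  0.7  -2.  110.1] F pin [-2.3 -0.3 -1.1] T pin [-0.   0.6  0.1]
```

>>> carry_out(rows=[{"xyz": [2.2,0.8,-3.3],"twist": [0,0,0],"jaw": 36},{"xyz": [2.2,0.4,-3.3],"twist": [0,0,0],"jaw": 36},{"xyz": [2.2,0.4,-3.3],"twist": [0,0,0],"jaw": 36},{"xyz": [2.2,0.4,-3.3],"twist": [0,0,0],"jaw": 36},{"xyz": [2.2,0.4,-3.3],"twist": [0,0,0],"jaw": 36},{"xyz": [2.2,0.4,-3.3],"twist": [0,0,0],"jaw": 36},{"xyz": [0,0,0],"twist": [0,0,0],"jaw": 36},{"xyz": [0,0,0],"twist": [0,0,0],"jaw": 36}])

```text
time_s: 16.4
eef_pos: [0.5249, -0.0163, 0.1518]
eef_rot: [0.952, 0.078, 0.295, -0.026]
contact_force: [0.3, -0.0, -3.5]
grip_width: 0.476
grip_force: 61.8
```

```bash
python3 st.py
```

```text
t 16.4 TCP in pin mm [ 0.8 -1.6 86.5] F pin [-1.8 -0.1 -3. ] T pin [0.  0.5 0. ]
```

>>> carry_out(rows=[{"xyz": [2.8,0.5,-4.1],"twist": [0,0,0],"jaw": 36},{"xyz": [2.8,0.5,-4.1],"twist": [0,0,0],"jaw": 36},{"xyz": [2.8,0.5,-4.1],"twist": [0,0,0],"jaw": 36},{"xyz": [2.8,0.5,-4.1],"twist": [0,0,0],"jaw": 36},{"xyz": [2.8,0.5,-4.1],"twist": [0,0,0],"jaw": 36},{"xyz": [2.2,0.4,-3.3],"twist": [0,0,0],"jaw": 36},{"xyz": [1.7,0.3,-2.5],"twist": [0,0,0],"jaw": 36},{"xyz": [0,0,0],"twist": [0,0,0],"jaw": 36}])

```text
time_s: 17.2
eef_pos: [0.5415, -0.0133, 0.1275]
eef_rot: [0.951, 0.079, 0.297, -0.025]
contact_force: [-26.2, -5.6, 25.9]
grip_width: 0.473
grip_force: 65.6
```

```bash
python3 st.py
```

```text
t 17.2 TCP in pin mm [ 1.1 -1.3 56.8] F pin [-7.5 -1.2 36.5] T pin [-0.1  1.6 -0.1]
```

The mouth is at about 0.8 mm with 36 N axial, so it is home on the collar. This is the wide ferrule, and it goes to the case.

>>> carry_out(rows=[{"xyz": [0,0,0],"twist": [0,0,0],"jaw": 36},{"xyz": [0,0,0],"twist": [0,0,0],"jaw": 36},{"xyz": [0,0,0],"twist": [0,0,0],"jaw": 36},{"xyz": [-5.6,-0.9,8.3],"twist": [0,0,0],"jaw": 36},{"xyz": [-6.7,-1.1,9.9],"twist": [0,0,0],"jaw": 36},{"xyz": [-8.4,-1.4,12.4],"twist": [0,0,0],"jaw": 36},{"xyz": [-8.4,-1.4,12.4],"twist": [0,0,0],"jaw": 36},{"xyz": [-11,-1.8,16.5],"twist": [0,0,0],"jaw": 36}])

```text
time_s: 18.0
eef_pos: [0.5021, -0.0194, 0.1849]
eef_rot: [0.952, 0.078, 0.295, -0.026]
contact_force: [0.2, -0.4, -2.7]
grip_width: 0.476
grip_force: 62.0
```

>>> carry_out(rows=[{"xyz": [-11,-1.8,16.5],"twist": [0,0,0],"jaw": 36},{"xyz": [-11,-1.8,16.5],"twist": [0,0,0],"jaw": 36},{"xyz": [-2,20,0],"twist": [-1.111,6.786,0],"jaw": 36},{"xyz": [-2,20,0],"twist": [-1.111,6.786,0],"jaw": 36},{"xyz": [-2,20,0],"twist": [-1.111,6.786,0],"jaw": 36},{"xyz": [-2,20,0],"twist": [-1.111,6.786,0],"jaw": 36},{"xyz": [-2,20,0],"twist": [-1.111,6.786,0],"jaw": 36},{"xyz": [-1,40,0],"twist": [0,0,0],"jaw": 36}])

```text
time_s: 18.8
eef_pos: [0.4746, 0.1127, 0.2173]
eef_rot: [0.996, 0.082, 0.021, -0.007]
contact_force: [1.2, -0.4, -3.0]
grip_width: 0.474
grip_force: 62.0
```

```bash
python3 - <<'E'
from h import *
s=ctrl.get_state();print(s["eef_pos"],s["eef_rot"])
ims=[]
for n,(y,x,h,w) in dict(top=(160,60,130,150),side=(150,210,170,150)).items():
    p,d=ctrl.get_image(n); np.savez(f"{n}4.npz",p=p,d=d); ims.append(cv2.resize(p[y:y+h,x:x+w,::-1],(390,390)))
cv2.imwrite("pics/c4.png",cv2.hconcat(ims))
a=np.load("side4.npz");Y=cloud("side",a["d"]);Z=np.where(a["d"]>0,Y[...,2],-1)
k=(Z>.095)&(Z<.118)&(Y[...,1]>.2)&(Y[...,1]<.43)&(Y[...,0]<.57)&(Y[...,0]>.36)
b=cv2.minAreaRect((Y[k][:,:2]*1000).astype(np.float32));print("side rim",b,k.sum())
E
```

```text
[0.47458967 0.11272362 0.2173373 ] [ 0.996391    0.08195951  0.0208111  -0.00738358]
side rim ((477.8170471191406, 312.2307434082031), (179.48504638671875, 175.39678955078125), 9.872098922729492) 1061
```

View pics/c4.png

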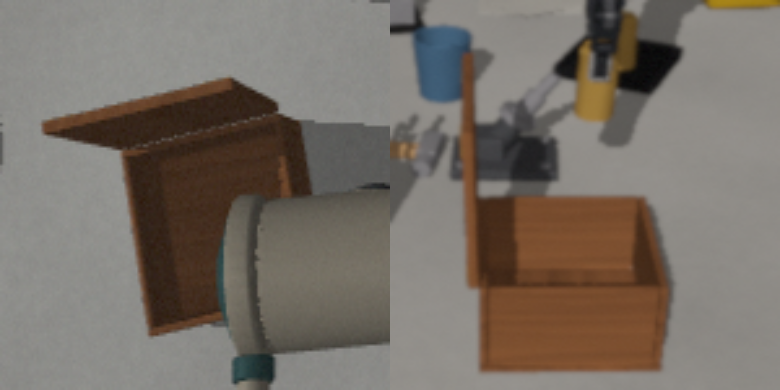

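The view shows the case with its lid upright and the interior clear, and the ferrule is held at side crop (597,85). I'll straighten the tool and carry the ferrule over the case.

>>> carry_out(rows=[{"xyz": [-2,38.7,0],"twist": [-1.04,2.3,0],"jaw": 36},{"xyz": [-2,38.7,0],"twist": [0,0,0],"jaw": 36},{"xyz": [-2,38.7,0],"twist": [0,0,0],"jaw": 36},{"xyz": [-2,38.7,0],"twist": [0,0,0],"jaw": 36},{"xyz": [-2,38.7,0],"twist": [0,0,0],"jaw": 36},{"xyz": [0,0,0],"twist": [0,0,0],"jaw": 36},{"xyz": [0,0,-10],"twist": [0,0,0],"jaw": 36},{"xyz": [0,0,-10],"twist": [0,0,0],"jaw": 36}])

```text
time_s: 19.7
eef_pos: [0.4601, 0.3044, 0.1965]
eef_rot: [0.997, 0.082, -0.001, -0.0]
contact_force: [0.5, -0.3, -2.8]
grip_width: 0.473
grip_force: 62.7
```

```bash
python3 -c "
from h import *
s=ctrl.get_state();print(s['eef_pos'],s['eef_rot'])"
```

```text
[0.46011952 0.30441056 0.19648364] [ 9.96616285e-01  8.21914828e-02 -7.07605311e-04 -2.01773109e-04]
```

>>> carry_out(rows=[{"xyz": [4,2,-25],"twist": [0,0,0],"jaw": 36},{"xyz": [0,0,-25],"twist": [0,0,0],"jaw": 36},{"xyz": [0,0,-25],"twist": [0,0,0],"jaw": 36},{"xyz": [0,0,-25],"twist": [0,0,0],"jaw": 36},{"xyz": [0,0,-15],"twist": [0,0,0],"jaw": 36},{"xyz": [0,0,-9],"twist": [0,0,0],"jaw": 36},{"xyz": [0,0,-3],"twist": [0,0,0],"jaw": 36},{"xyz": [0,0,0],"twist": [0,0,0],"jaw": 36}])

```text
time_s: 20.5
eef_pos: [0.4644, 0.3069, 0.0703]
eef_rot: [0.997, 0.082, -0.001, -0.0]
contact_force: [-0.1, -0.3, -3.0]
grip_width: 0.474
grip_force: 62.7
```

>>> carry_out(rows=[{"xyz": [0,0,-2],"twist": [0,0,0],"jaw": 36},{"xyz": [0,0,-2],"twist": [0,0,0],"jaw": 36},{"xyz": [0,0,-1],"twist": [0,0,0],"jaw": 36},{"xyz": [0,0,0],"twist": [0,0,0],"jaw": 36},{"xyz": [0,0,0],"twist": [0,0,0],"jaw": 36},{"xyz": [0,0,0],"twist": [0,0,0],"jaw": 36},{"xyz": [0,0,0],"twist": [0,0,0],"jaw": 36},{"xyz": [0,0,0],"twist": [0,0,0],"jaw": 36}])

```text
time_s: 21.3
eef_pos: [0.4643, 0.3075, 0.0655]
eef_rot: [0.997, 0.082, -0.0, -0.001]
contact_force: [-0.1, -0.3, -2.9]
grip_width: 0.471
grip_force: 62.7
```

>>> carry_out(rows=[{"xyz": [0,0,-1.5],"twist": [0,0,0],"jaw": 36},{"xyz": [0,0,-1.5],"twist": [0,0,0],"jaw": 36},{"xyz": [0,0,0],"twist": [0,0,0],"jaw": 36},{"xyz": [0,0,0],"twist": [0,0,0],"jaw": 36},{"xyz": [0,0,0],"twist": [0,0,0],"jaw": 36},{"xyz": [0,0,0],"twist": [0,0,0],"jaw": 36},{"xyz": [0,0,0],"twist": [0,0,0],"jaw": 36},{"xyz": [0,0,0],"twist": [0,0,0],"jaw": 36}])

```text
time_s: 22.1
eef_pos: [0.4645, 0.3076, 0.0642]
eef_rot: [0.997, 0.082, 0.0, -0.001]
contact_force: [-2.6, -1.6, 8.3]
grip_width: 0.469
grip_force: 63.7
```

>>> carry_out(rows=[{"xyz": [0,0,1],"twist": [0,0,0],"jaw": 36},{"xyz": [0,0,0],"twist": [0,0,0],"jaw": 60},{"xyz": [0,0,0],"twist": [0,0,0],"jaw": 85},{"xyz": [0,0,0],"twist": [0,0,0],"jaw": 85},{"xyz": [0,0,0],"twist": [0,0,0],"jaw": 85},{"xyz": [0,0,20],"twist": [0,0,0],"jaw": 85},{"xyz": [0,0,45],"twist": [0,0,0],"jaw": 85},{"xyz": [0,0,45],"twist": [0,0,0],"jaw": 85}])

```text
time_s: 22.9
eef_pos: [0.4636, 0.3071, 0.1737]
eef_rot: [0.997, 0.082, -0.002, 0.0]
contact_force: [0.8, 0.2, -0.1]
grip_width: 0.991
grip_force: 0.0
```

>>> carry_out(rows=[{"xyz": [0,0,45],"twist": [0,0,0],"jaw": 85},{"xyz": [0,0,45],"twist": [0,0,0],"jaw": 0},{"xyz": [0,0,45],"twist": [0,0,0],"jaw": 0},{"xyz": [0,0,45],"twist": [0,0,0],"jaw": 0},{"xyz": [0,0,10],"twist": [0,0,0],"jaw": 0},{"xyz": [0,0,0],"twist": [0,0,0],"jaw": 0},{"xyz": [0,0,0],"twist": [0,0,0],"jaw": 0},{"xyz": [0,0,0],"twist": [0,0,0],"jaw": 0}])

```text
time_s: 23.7
eef_pos: [0.4635, 0.3071, 0.361]
eef_rot: [0.997, 0.082, -0.003, 0.0]
contact_force: [-0.9, 0.4, -0.4]
grip_width: -0.003
grip_force: 0.0
```

```bash
python3 - <<'E'
from h import *
np.set_printoptions(precision=4,suppress=True)
s=ctrl.get_state();print(s["time_s"],s["eef_pos"],s["eef_rot"],s["grip_width"])
p,d=ctrl.get_image("side");Y=cloud("side",d);Z=np.where(d>0,Y[...,2],-1)
cv2.imwrite("pics/c5.png",cv2.resize(p[60:320,180:400,::-1],None,fx=2.2,fy=2.2,interpolation=2))
k=(Z>.14)&(Z<.30)&(Y[...,0]>.52)&(Y[...,0]<.62)&(Y[...,1]>.22)&(Y[...,1]<.45);q=Y[k]
for z in(.15,.2,.25,.28):
    t=q[abs(q[:,2]-z)<.012];print(z,t.mean(0),t.min(0),t.max(0),len(t))
E
```

```text
23.7 [0.4635 0.3071 0.361 ] [ 0.9966  0.0824 -0.0026  0.0003] -0.0030801279771482093
0.15 [0.5522 0.3734 0.1514] [0.5425 0.2494 0.14  ] [0.5745 0.4137 0.1605] 74
0.2 [0.5483 0.4112 0.2008] [0.5437 0.4079 0.1884] [0.554  0.415  0.2117] 39
0.25 [0.555  0.3729 0.2452] [0.5444 0.2457 0.2381] [0.5778 0.4148 0.2604] 74
0.28 [0.5633 0.3502 0.2866] [0.546  0.2512 0.2683] [0.5883 0.415  0.2914] 209
```

View pics/c5.png

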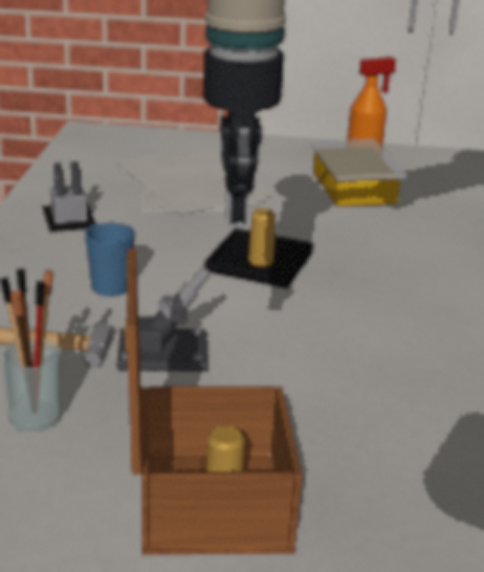

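The ferrule stands upright in the case (picture 226,450), the other is in the tray (262,237), and the lid is still upright. I'll go over and behind the lid.

>>> carry_out(rows=[{"xyz": [28,5,0],"twist": [0,0,0],"jaw": 0},{"xyz": [28,5,0],"twist": [0,0,0],"jaw": 0},{"xyz": [28,5,0],"twist": [0,0,0],"jaw": 0},{"xyz": [28,5,0],"twist": [0,0,0],"jaw": 0},{"xyz": [30,6,0],"twist": [0,0,0],"jaw": 0},{"xyz": [0,0,0],"twist": [0,0,0],"jaw": 0},{"xyz": [0,0,0],"twist": [0,0,0],"jaw": 0},{"xyz": [0,0,-20],"twist": [0,0,0],"jaw": 0}])

```text
time_s: 24.55
eef_pos: [0.6063, 0.3338, 0.3455]
eef_rot: [0.997, 0.083, 0.001, -0.001]
contact_force: [-0.2, 0.0, 0.4]
grip_width: 0.001
grip_force: 0.0
```

>>> carry_out(rows=[{"xyz": [0,0,-20],"twist": [0,0,0],"jaw": 0},{"xyz": [0,0,-20],"twist": [0,0,0],"jaw": 0},{"xyz": [0,0,-20],"twist": [0,0,0],"jaw": 0},{"xyz": [0,0,-20],"twist": [0,0,0],"jaw": 0},{"xyz": [0,0,0],"twist": [0,0,0],"jaw": 0},{"xyz": [0,0,0],"twist": [0,0,0],"jaw": 0},{"xyz": [0,0,0],"twist": [0,0,0],"jaw": 0},{"xyz": [0,0,0],"twist": [0,0,0],"jaw": 0}])

```text
time_s: 25.35
eef_pos: [0.6066, 0.3337, 0.2651]
eef_rot: [0.997, 0.082, 0.001, -0.001]
contact_force: [-0.4, 0.7, -0.4]
grip_width: -0.0
grip_force: 0.0
```

>>> carry_out(rows=[{"xyz": [-13.7,-2.7,0],"twist": [0,0,0],"jaw": 0},{"xyz": [-13.7,-2.7,0],"twist": [0,0,0],"jaw": 0},{"xyz": [-13.2,-2.6,-1],"twist": [0,0,0],"jaw": 0},{"xyz": [-13.2,-2.6,-1],"twist": [0,0,0],"jaw": 0},{"xyz": [-13.2,-2.6,-1],"twist": [0,0,0],"jaw": 0},{"xyz": [-12.6,-2.4,-4.4],"twist": [0,0,0],"jaw": 0},{"xyz": [-12.6,-2.4,-4.4],"twist": [0,0,0],"jaw": 0},{"xyz": [-12.6,-2.4,-4.4],"twist": [0,0,0],"jaw": 0}])

```text
time_s: 26.15
eef_pos: [0.5023, 0.3133, 0.2487]
eef_rot: [0.997, 0.082, 0.002, -0.001]
contact_force: [2.4, 0.2, 0.1]
grip_width: 0.006
grip_force: 0.7
```

>>> carry_out(rows=[{"xyz": [-11,-2.1,-7.5],"twist": [0,0,0],"jaw": 0},{"xyz": [-11,-2.1,-7.5],"twist": [0,0,0],"jaw": 0},{"xyz": [-11,-2.1,-7.5],"twist": [0,0,0],"jaw": 0},{"xyz": [-8.7,-1.7,-10.2],"twist": [0,0,0],"jaw": 0},{"xyz": [-8.7,-1.7,-10.2],"twist": [0,0,0],"jaw": 0},{"xyz": [-8.7,-1.7,-10.2],"twist": [0,0,0],"jaw": 0},{"xyz": [-5.9,-1.1,-12.1],"twist": [0,0,0],"jaw": 0},{"xyz": [-5.9,-1.1,-12.1],"twist": [0,0,0],"jaw": 0}])

```text
time_s: 26.95
eef_pos: [0.431, 0.2998, 0.1709]
eef_rot: [0.997, 0.082, 0.001, -0.001]
contact_force: [-0.1, -0.3, 0.8]
grip_width: 0.002
grip_force: 0.5
```

>>> carry_out(rows=[{"xyz": [-5.9,-1.1,-12.1],"twist": [0,0,0],"jaw": 0},{"xyz": [-2.6,-0.5,-13.3],"twist": [0,0,0],"jaw": 0},{"xyz": [-2.6,-0.5,-13.3],"twist": [0,0,0],"jaw": 0},{"xyz": [-2.6,-0.5,-10],"twist": [0,0,0],"jaw": 0},{"xyz": [0,0,-2],"twist": [0,0,0],"jaw": 0},{"xyz": [0,0,-2],"twist": [0,0,0],"jaw": 0},{"xyz": [0,0,-1],"twist": [0,0,0],"jaw": 0},{"xyz": [0,0,0],"twist": [0,0,0],"jaw": 0}])

```text
time_s: 27.75
eef_pos: [0.4171, 0.2971, 0.1203]
eef_rot: [0.997, 0.082, 0.001, -0.001]
contact_force: [-5.8, -3.4, 23.3]
grip_width: 0.003
grip_force: 11.2
```

>>> carry_out(rows=[{"xyz": [0,0,5],"twist": [0,0,0],"jaw": 0},{"xyz": [0,0,20],"twist": [0,0,0],"jaw": 0},{"xyz": [0,0,30],"twist": [0,0,0],"jaw": 0},{"xyz": [0,0,40],"twist": [0,0,0],"jaw": 0},{"xyz": [0,0,40],"twist": [0,0,0],"jaw": 0},{"xyz": [0,-20,20],"twist": [0,0,0],"jaw": 0},{"xyz": [0,0,0],"twist": [0,0,0],"jaw": 0},{"xyz": [0,0,0],"twist": [0,0,0],"jaw": 0}])

```text
time_s: 28.55
eef_pos: [0.4169, 0.277, 0.2714]
eef_rot: [0.997, 0.082, -0.0, -0.001]
contact_force: [-0.3, 0.3, -0.4]
grip_width: -0.003
grip_force: 0.0
```

```bash
python3 - <<'E'
from h import *
np.set_printoptions(precision=4,suppress=True)
p,d=ctrl.get_image("side");Y=cloud("side",d);Z=np.where(d>0,Y[...,2],-1)
cv2.imwrite("pics/c6.png",cv2.resize(p[60:320,180:400,::-1],None,fx=2.2,fy=2.2,interpolation=2))
k=(Z>.105)&(Z<.14)&(Y[...,0]>.385)&(Y[...,0]<.56)&(Y[...,1]>.25)&(Y[...,1]<.38);q=Y[k]
c=np.linalg.lstsq(np.c_[q[:,:2],np.ones(len(q))],q[:,2],rcond=None)[0];print("lid slope",c,q[:,2].mean(),len(q))
E
```

```text
lid slope [ 0.0017 -0.0008  0.1172] 0.11770987126536324 2223
```

View pics/c6.png

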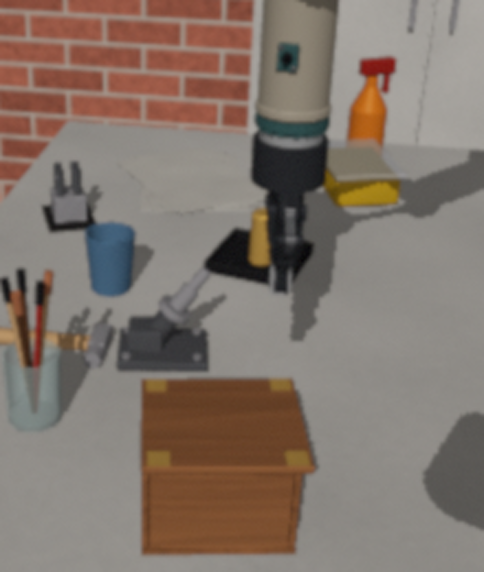

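The lid is shut flat (slope 0.002), the tray ferrule is upright at (262,237), and the mug, jar and hammer haven't moved.

```bash
python3 -c "
from cell import ctrl
print(ctrl.finish_job())"
```

```text
the job is handed in; nothing more can be done
None
```

The narrow ferrule stands in the tray, the wide one stands in the case with the lid shut, and the job is handed in at about 29 s; no verdict came back.

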